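# Dock the filter changer and switch it to the next filter

### The arm

A 7-joint arm with a two-finger parallel gripper is mounted at the origin on a cart in front of the work surface, level with it; the furniture and walls round the work are solid. World frame = base frame: x ahead of the robot, y to its left, z up, the work surface at z = 0. Lengths are in mm, angles in rad, forces in N, time in s.
With the tool pointing down it reaches from about 350 to 900 mm from the base axis. Payload 7.2 kg.
Tool frame: the origin (TCP) lies at the very end of the fingers, on their centre line; the grasp point (between the pads) lies 19 mm behind it (bot.grasp_offset is the distance from the TCP to the grasp point, in mm); z points along the fingers, y is the line along which they close (so a half turn about z gives the same grasp; the last joint's range is limited). The gripper opens to 85 mm and grips with 20 to 120 N. Pads are 22 mm wide; open, the fingers measure 114 mm over their backs; the gripper's body (76 mm by 85 mm) begins 54 mm behind the grasp point. The pads swing forward as they close: fully open they stand 13 mm farther back than shut.
Start: joints at [-1.403, 0.411, -0.013, 1.596, 0.006, 1.134, -0.082], TCP at [146.022, 607.706, 231.297] pointing down, gripper open.
Joint ranges: [-2.95, 2.95], [-0.29, 1.99], [-1.47, 1.44], [0.14, 2.54], [-1.03, 4.17], [0.13, 1.85], [-2.86, 2.86]. Speed limits (rad/s): [2.39, 2.39, 3.01, 3.01, 3.14, 3.14, 3.14].

### API

Orientations are given as [roll, pitch, yaw] about the fixed x, y, z axes, in that order (R = Rz(yaw) Ry(pitch) Rx(roll)).
In Python, from plant import bot gives the robot as it stands.
- The arm moves only by the tool send_rows, never from a script. Its argument "increments" is text: rows parted by semicolons, each of 7 numbers parted by spaces: the shift along the world's x, y, z in shares of 0.75 m (1.0 is 0.75 m), then the turn, a rotation vector about the world's x, y, z in parts of the range, where 1.0 means 180 degrees, then the opening, from 0 (shut) to 1 (fully open). In form: tx ty tz ax ay az claw; .... A call has 1 to 20 rows; each row is the pose to reach, as a shift and turn from the pose commanded when the call began; what a row does not reach only later rows make up. A row lasts 1/12 s, in which the tool goes at most 41.7 mm and 7.16 degrees, less where a joint would pass 70% of its speed; a pose out of reach is approached as far as the arm can. A call with a gripper value outside its range is refused whole. The fingers move at their own pace and stop on an object; "grip_force" is the grip in N (left out, the last holds). Time passes only in rows, so rows that repeat a pose let the fingers close. It gives the time, the measured TCP pose, the force, the opening and the grip force at its end, in the units of the state.
- bot.state(): the state, without advancing time (a new reading comes with each control period).
- bot.capture(name): name is "side" or "top"; returns the picture (480x640x3 uint8, blue, green, red); there is no depth.
- bot.camera_model(name): a dict with "K" (3x3 intrinsics, pixels), "k1" (the pictures are not rectified: a ray, as slopes to the right and down, at radius r is drawn at 1 + k1 r^2 times it, then the intrinsics apply), "rvec" (rotation vector, rad) and "tvec" (3), from world to camera coordinates, as OpenCV has them. Camera axes: x right, y down, z forward; pixel columns grow to the right and rows downward; lengths in mm; the calibration is good to about 2 mm. A picture is of the moment at which its call begins. camera_model takes no time and is no camera call.
- bot.sign_off(): hands the job in; it is judged then, once.
The state is a dict: "time_s": time; "q": joint angles; "dq": joint speeds; "joint_torque": joint torques, N m; "eef_pos": TCP position; "tool_rot": TCP orientation; "force": force on the tool from outside, world axes, zero at the start; "ft_torque": the same for the moment, N m; "grip_width": opening from 0.0 (shut) to 1.0 (fully open); "grasp_force": force on a finger pad.
Only numpy, scipy, OpenCV 4.12 (cv2) and the standard library are available. Lean on these libraries where they do the work, as an engineer would, in place of code of your own. Each camera call takes 0.05 s, during which the arm holds its last target. There are 200 camera calls.

### The job

Carry the filter changer by its housing to the dock, set it down fully seated in the fenced bed (either way round) and let go, leaving its latch tab unpressed until then. Then pinch the grip so that the latch tab is squeezed in, slide the grip from the end detent where it stands to the next one, the middle detent, and let go so that the tab springs out and locks there. Leave the other things on the bench where they are.

Things in the scene. Friction and masses are not known exactly. Their poses are not given: they have to be found in the camera images.
- filter_changer: loose aluminium bar-shaped filter changer, about 0.5 kg; housing 180 long (x) x 50 wide (y) x 44 mm high, foot (lowest 6 mm) set in 3 mm. On top a black sliding grip (76 mm above the underside) and, by the +y edge, a notched steel rack 5 mm high; both lie inside the 50 mm width, so fingers closing across it can straddle them. Origin: centre of the underside, under the centre of mass; z up
- grip_pinch (a point): pinch point on the sliding grip, 71 mm above the changer's underside, 1.5 mm to +y of its middle line; axes as the changer's. Grip 40 mm along x, its top 5 mm above this point. Fixed ribbed face 15.5 mm to -y, steel latch tab's face 15.5 mm to +y: 31 mm across, 25 mm with the tab pressed. Keep fingertips over the rack: at least 50 mm above the underside, so at most 21 mm below this point
- slide_grip (a joint): grip position along the changer's +x, m: 0 end detent (start), 0.032 middle detent (the next one), 0.064 far detent, each with 2 mm play either way. Slides with 1 to 2 N while the tab is pressed; locked with the tab out in a notch
- latch_tab (a joint): how far the latch tab is pressed in (towards the changer's -y), m: 0 out, 0.006 fully pressed. Spring: 3 N at 0, 8 N fully pressed. The tooth leaves a notch beyond 0.004; let go between notches, the tab rests on the rack at 0.004 and springs out when it comes over a notch
- dock: grey painted plate 230 (x) x 100 (y) x 8 mm, fixed on the bench; on it a fenced bed 188 x 58 mm inside. The fences end 21 mm above the bench (13 mm above the plate), the last 5 mm flared outwards, and reach at most 37 mm from the middle line in y. Origin: centre of the plate's underside; bed floor 8 mm above it, so the seated changer's origin is at x 0, y 0 (within 4 mm), z 8 mm; either way round
- vial: sample vial with screw cap, 22 mm across and 54 mm tall, standing between the two work places; bystander. Origin: centre of its underside
- eyepiece_cap: black dust cap of an eyepiece, 34 mm across and 12 mm high, on the bench; bystander. Origin: centre of its underside
- stain_bottle: small brown reagent bottle, 36 mm across and 98 mm tall, at the back; bystander. Origin: centre of its underside

How it is judged (in metres and radians):
On the way:
1. the filter changer stands seated in the dock's bed, let go and at rest, with the grip still in its end detent and the tab out (x of filter_changer in the frame of dock between -0.008 and 0.008 m and y of filter_changer in the frame of dock between -0.008 and 0.008 m and z of filter_changer in the frame of dock below 0.0105 m and angle between the x axis of filter_changer and the x axis of dock, either way round below 0.12 rad and angle between filter_changer's own z axis and vertical below 0.05 rad and contact force between the fingers and filter_changer below 0.1 N and linear speed of filter_changer below 0.02 m/s and value of joint slide_grip below 0.006 m and value of joint latch_tab below 0.0015 m), for 0.2 s.
At the end, for the whole second after the job is handed in: The changer stands seated in the bed (within 8 mm of its middle each way, under 2.5 mm above its floor, parallel within 0.12 rad, upright), let go and at rest, its grip in the middle detent (28.5 to 35.5 mm from the end detent) and the latch tab sprung out (pressed under 1.5 mm) (x of filter_changer in the frame of dock between -0.008 and 0.008 m and y of filter_changer in the frame of dock between -0.008 and 0.008 m and z of filter_changer in the frame of dock below 0.0105 m and angle between the x axis of filter_changer and the x axis of dock, either way round below 0.12 rad and angle between filter_changer's own z axis and vertical below 0.05 rad and contact force between the fingers and filter_changer below 0.1 N and linear speed of filter_changer below 0.02 m/s and value of joint slide_grip between 0.0285 and 0.0355 m and value of joint latch_tab below 0.0015 m); the robot touches nothing.
It fails at once if the latch tab is squeezed in (over 3 mm) or the grip moved from its end detent while the changer is not in the dock's bed ((value of joint latch_tab above 0.003 m or value of joint slide_grip above 0.008 m) and not (horizontal distance between filter_changer and dock below 0.02 m and z of filter_changer in the frame of dock below 0.017 m)).
It fails at once if a bystander (vial, eyepiece cap or bottle) is moved by more than 30 mm (distance of any of vial, eyepiece_cap, stain_bottle from where it was at the start of the episode above 0.03 m).
It also fails if it takes over 61 s, if anything falls off the work surface, if the arm or the gripper's body presses on something with over 40 N, if the wrist force passes 120 N, or if a joint passes its speed limit or range.

## Working session

There is one attempt and no reset: what is moved stays moved. The work goes in short steps, Python scripts to look and compute and a tool call to move; the robot and the scene stay as the last step left them, time stands still between calls to the robot, and variables do not carry over. Pictures are saved under pics/ and viewed, at most 10 in all, crops included, and the job is handed in when it is done.

Besides the shell and the picture viewer there is one more tool, called after ">>>" by a JSON object that holds its "fn" and its "kwargs", one argument or row to a line. send_rows: Moves the arm, as the interface text tells. Its arguments: {"type":"object","properties":{"increments":{"type":"string"},"grip_force":{"type":"number"}},"required":["increments"]}

```bash
mkdir -p pics; python3 - <<'E'
from plant import bot
import cv2
for n in("top","side"):
    cv2.imwrite(f"pics/{n}0.png",bot.capture(n)); m=bot.camera_model(n); print(n,m)
s=bot.state(); print(s["time_s"],s["eef_pos"],s["tool_rot"],s["grip_width"],bot.grasp_offset)
E
```

```text
top {'K': array([[530.82366861,   0.        , 319.45706499],
       [  0.        , 530.82366861, 246.01220045],
       [  0.        ,   0.        ,   1.        ]]), 'k1': 0.006083046004882011, 'rvec': array([ 2.0703059 , -2.16651489,  0.22494216]), 'tvec': array([  2.11579373, 593.90203585, 968.80921975])}
side {'K': array([[555.17139467,   0.        , 322.37049162],
       [  0.        , 555.17139467, 245.24423771],
       [  0.        ,   0.        ,   1.        ]]), 'k1': 0.051791400409804095, 'rvec': array([ 0.14109045, -2.59300826,  1.65286998]), 'tvec': array([591.76576793, 108.44146978, 921.94968705])}
0.1 [145.96741749 607.26042937 230.5358798 ] [-3.14014298e+00  1.12165572e-04  2.90583911e+00] 1.0009563257259468 18.700000000000003
```

View pics/top0.png

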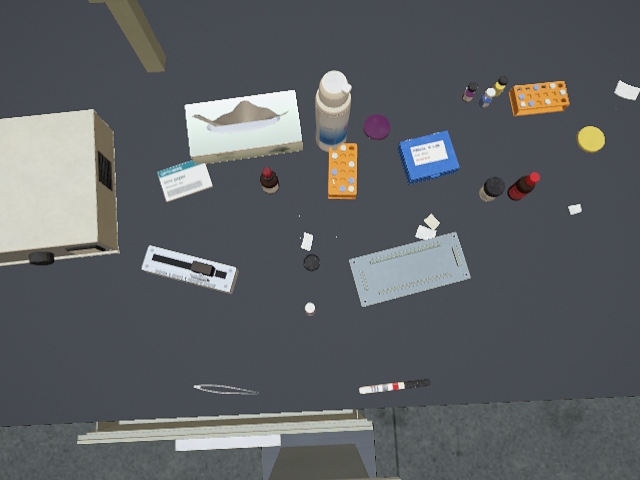

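View pics/side0.png

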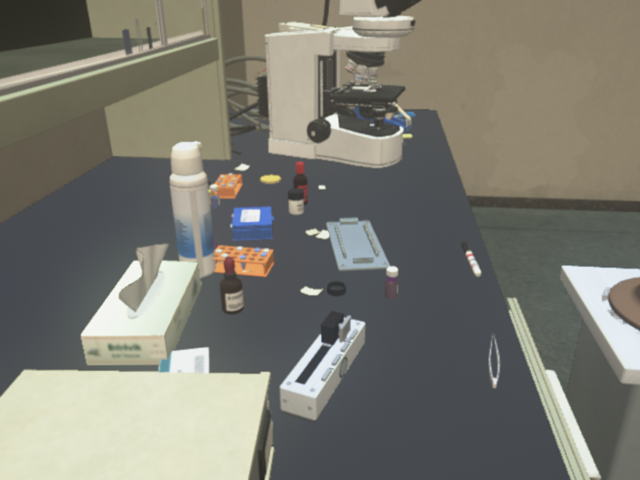

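The top view shows the changer at about (190,269) with its black grip near (207,269), the dock at about (410,269), the cap at (312,262), the vial at (310,309) and the bottle at (269,180). I'll enlarge the two work places.

```bash
cat > h.py <<'E'
import cv2,numpy as np
from plant import bot
def cam(n):
    m=bot.camera_model(n); R=cv2.Rodrigues(np.array(m["rvec"]))[0]
    return m["K"],np.array([m["k1"],0,0,0,0.]),R,np.array(m["tvec"],float)
def ray(n,uv):
    K,d,R,t=cam(n)
    p=cv2.undistortPoints(np.array([[uv]],float),K,d)[0,0]
    return -R.T@t,R.T@np.array([p[0],p[1],1])
def onz(n,uv,z):
    c,v=ray(n,uv); return c+v*(z-c[2])/v[2]
def proj(n,P):
    K,d,R,t=cam(n)
    return cv2.projectPoints(np.array(P,float).reshape(-1,1,3),cv2.Rodrigues(R)[0],t,K,d)[0][:,0]
E
python3 - <<'E'
import cv2,numpy as np
from h import *
a=cv2.imread("pics/top0.png"); b=cv2.imread("pics/side0.png")
f=lambda im,x,y,w,h:cv2.resize(im[y:y+h,x:x+w],(400,300),interpolation=cv2.INTER_CUBIC)
# 5x? tiles: origins and scales
o=np.vstack([np.hstack([f(a,135,235,112,84),f(a,345,226,132,99)]),np.hstack([f(b,270,310,144,108),f(b,310,210,96,72)])])
cv2.imwrite("pics/c1.png",o)
print("cam",[ (-cam(n)[2].T@cam(n)[3]).round() for n in("top","side")])
E
```

```text
cam [array([ 387.,  -11., 1068.]), array([498., 851., 490.])]
```

View pics/c1.png

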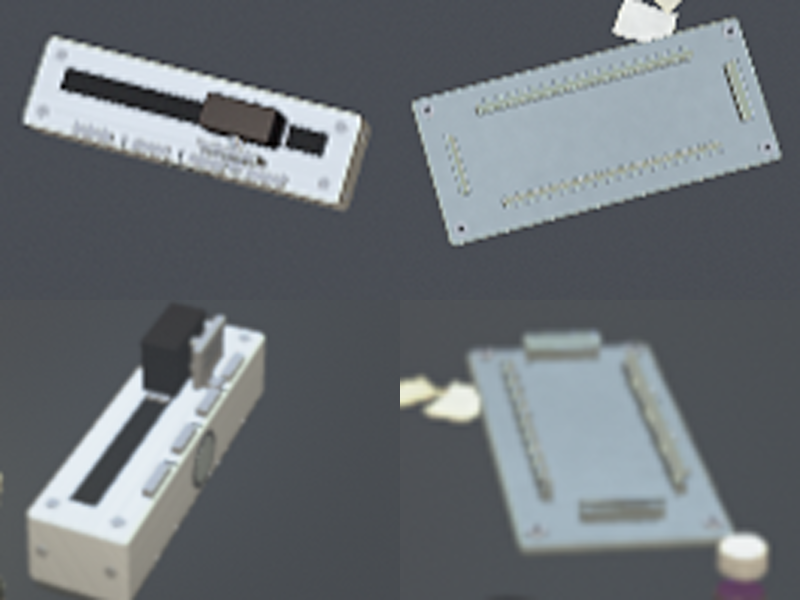

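The crops show the changer's top corners, with the rack on the robot side, so the changer's +y points towards the robot and its +x to image-left. The grip is at the right (-x) end. The dock's four plate corners are clear in both views. Next I fit the poses.

```bash
cat > fit.py <<'E'
from h import *
from scipy.optimize import least_squares
def tile(pts,o,s): return np.array(pts,float)/s+np.array(o)-0.5+0.5/s
def fit(obs,x0):
    # obs: list of (cam, model pts Nx3, pixels)
    def res(p):
        c,s=np.cos(p[2]),np.sin(p[2]); R=np.array([[c,-s,0],[s,c,0],[0,0,1]])
        return np.concatenate([(proj(n,M@R.T+[p[0],p[1],0])-u).ravel() for n,M,u in obs])
    r=least_squares(res,x0); return r.x,r.fun.round(1)
def box(L,W,z,sg): return np.array([[a*L/2,b*W/2,z] for a,b in sg],float)
E
python3 - <<'E'
from fit import *
# changer +x = image left, +y = image down
ct=("top",box(180,50,44,[(1,-1),(-1,-1),(-1,1),(1,1)]),tile([(50,37),(365,115),(343,207),(23,125)],(135,235),400/112))
cs=("side",box(180,50,44,[(1,-1),(1,1),(-1,1)]),tile([(28,213),(130,245),(265,38)],(270,310),400/144))
dt=("top",box(230,100,8,[(1,-1),(-1,-1),(-1,1),(1,1)]),tile([(13,102),(338,18),(382,157),(53,243)],(345,226),400/132))
ds=("side",box(230,100,8,[(-1,-1),(-1,1),(1,1),(1,-1)]),tile([(70,50),(248,45),(335,248),(120,248)],(310,210),400/96))
for o in ([ct],[cs],[ct,cs],[dt],[ds],[dt,ds]):
    print(fit(o,[400,200 if o[0] in(ct,cs) else -100,1.57]))
for n,uv,z in(("vial",(310,309),54),("cap",(312,262),12),("bottle",(269,172),98)): print(n,onz("top",uv,z).round())
E
```

```text
(array([563.57015759, 230.81764844,   1.28065455]), array([ 0.3,  0.3,  0.3,  0.4, -0.6, -0.6,  0. ,  0. ]))
(array([563.58063887, 235.54888689,   1.27920804]), array([-0.6,  1. ,  0. ,  0.1,  0.7, -1.7]))
(array([563.77431418, 232.79207026,   1.28003274]), array([-0.7,  0.2, -0.7,  0.3, -1.6, -0.7, -1. , -0.1, -0.3, -0.5,  0.2,
       -1.5,  0.6, -2.7]))Traceback (most recent call last):
  File "<stdin>", line 8, in <module>
ValueError: The truth value of an array with more than one element is ambiguous. Use a.any() or a.all()
```

```bash
python3 - <<'E'
from fit import *
dt=("top",box(230,100,8,[(1,-1),(-1,-1),(-1,1),(1,1)]),tile([(13,102),(338,18),(382,157),(53,243)],(345,226),400/132))
ds=("side",box(230,100,8,[(-1,-1),(-1,1),(1,1),(1,-1)]),tile([(70,50),(248,45),(335,248),(120,248)],(310,210),400/96))
for o in ([dt],[ds],[dt,ds]): print(fit(o,[500,-100,1.57]))
for n,uv,z in(("vial",(310,309),54),("cap",(312,262),12),("bottle",(269,172),98)): print(n,onz("top",uv,z).round())
print(bot.state()["time_s"], bot.state()["tool_rot"])
E
```

```text
(array([ 550.03447382, -205.9818728 ,    1.78093257]), array([-0.5, -0.5,  0.3, -0.6,  0.8,  0.3, -0.5,  0.8]))
(array([ 548.48890183, -195.47631548,    1.77303269]), array([-0.4,  1.1,  0.8,  0.6,  0.3, -1.9, -0.6,  0.5]))
(array([ 549.43565458, -204.38299581,    1.77770426]), array([-1.3, -0.4, -0.4, -0.1,  0. ,  0.8, -1.4,  0.9, -0.7, -0.4,  0.2,
       -0.9,  0.1, -4.1, -0.4, -1.6]))
vial [473.  -1.  54.]
cap [571.  -9.  12.]
bottle [735.  66.  98.]
0.1 [-3.14014298e+00  1.12165572e-04  2.90583911e+00]
```

Changer is at about (563.6, 231, yaw 1.280) and the dock at about (550, -206, yaw 1.781), from the top view. The side view agrees on x and yaw, and its y is the weaker one. I'll move above the changer first.

Units first: shifts go in shares of 0.75 m and turns go in shares of 180 degrees. So 0.4176 m is 0.5568, -0.376 m is -0.5013, -93.2 degrees is -0.5178.

>>> {"fn": "send_rows", "kwargs": {
  "increments": "0.2667 -0.24 0 0 0 -0.2556 1;0.2667 -0.24 0 0 0 -0.2556 1;0.2667 -0.24 0 0 0 -0.2556 1;0.2667 -0.24 0 0 0 -0.2556 1;0.2667 -0.24 0 0 0 -0.2556 1;0.2667 -0.24 0 0 0 -0.2556 1;0.5568 -0.5013 0 0 0 -0.5178 1;0.5568 -0.5013 0 0 0 -0.5178 1;0.5568 -0.5013 0 0 0 -0.5178 1;0.5568 -0.5013 0 0 0 -0.5178 1;0.5568 -0.5013 0 0 0 -0.5178 1;0.5568 -0.5013 0 0 0 -0.5178 1;0.5568 -0.5013 0 0 0 -0.5178 1;0.5568 -0.5013 0 0 0 -0.5178 1;0.5568 -0.5013 -0.1333 0 0 -0.5178 1;0.5568 -0.5013 -0.1333 0 0 -0.5178 1;0.5568 -0.5013 -0.1333 0 0 -0.5178 1;0.5568 -0.5013 -0.1333 0 0 -0.5178 1;0.5568 -0.5013 -0.1333 0 0 -0.5178 1;0.5568 -0.5013 -0.1333 0 0 -0.5178 1",
  "grip_force": 30
}}

```text
time_s: 1.77
eef_pos: [564.6, 232.0, 132.7]
tool_rot: [3.14, -0.001, 1.279]
force: [-0.7, 0.0, 0.7]
grip_width: 1.004
grasp_force: 0.0
```

```bash
python3 - <<'E'
from fit import *
im=[cv2.resize(bot.capture(n)[y:y+h,x:x+w],(400,300),interpolation=3) for n,x,y,w,h in(("top",125,210,144,108),("side",240,230,200,150))]
cv2.imwrite("pics/g1.png",np.hstack(im)); s=bot.state(); print(s["time_s"],s["eef_pos"],s["tool_rot"],s["q"],s["force"])
E
```

```text
1.8667 [564.79818869 232.23648678 133.33984309] [ 3.13925343e+00 -2.35636257e-03  1.27935152e+00] [-0.79799751  0.51042113  0.45565922  1.76171268 -0.27221511  0.92871061
 -0.5204706 ] [-0.80900185  0.6969309  -0.35827628]
```

View pics/g1.png

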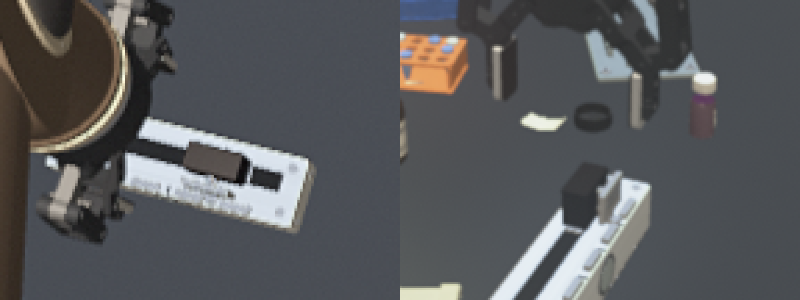

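The gripper is over the changer with the pads straddling its line (top crop around (110,130), changer below it). The grip shows clear at (215,160). Descending.

To row units: -0.118 m is -0.1573, -0.114 m is -0.152.

>>> {"fn": "send_rows", "kwargs": {
  "increments": "-0.0013 -0.0013 -0.0533 0 0 0 1;-0.0013 -0.0013 -0.1 0 0 0 1;-0.0013 -0.0013 -0.12 0 0 0 1;-0.0013 -0.0013 -0.1333 0 0 0 1;-0.0013 -0.0013 -0.144 0 0 0 1;-0.0013 -0.0013 -0.152 0 0 0 1;-0.0013 -0.0013 -0.1573 0 0 0 1;-0.0013 -0.0013 -0.1573 0 0 0 1;-0.0013 -0.0013 -0.1573 0 0 0 1"
}}

```text
time_s: 2.62
eef_pos: [563.2, 230.9, 14.1]
tool_rot: [3.141, -0.001, 1.279]
force: [-0.7, -0.8, 0.6]
grip_width: 0.999
grasp_force: 0.0
```

```bash
python3 - <<'E'
from fit import *
im=[cv2.resize(bot.capture(n)[y:y+h,x:x+w],(400,300),interpolation=3) for n,x,y,w,h in(("top",115,210,144,108),("side",250,280,160,120))]
cv2.imwrite("pics/g2.png",np.hstack(im)); s=bot.state(); print(s["time_s"],s["eef_pos"],s["tool_rot"],s["force"])
E
```

```text
2.7167 [563.183763   230.92411917  14.14801655] [ 3.14057365e+00 -9.86283247e-04  1.27914811e+00] [ 0.12906948 -0.2771577  -0.11699148]
```

View pics/g2.png

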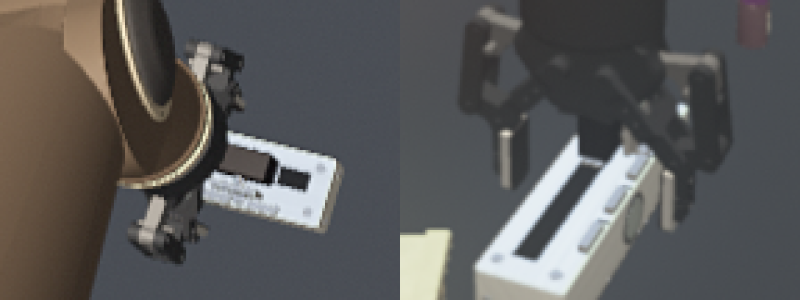

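The pads straddle the housing, with tips at side crop (507,185) and (675,225) on either side and nothing touching. Closing.

>>> {"fn": "send_rows", "kwargs": {
  "increments": "0 0 0 0 0 0 0.3;0 0 0 0 0 0 0.3;0 0 0 0 0 0 0.3;0 0 0 0 0 0 0.3;0 0 0 0 0 0 0.3;0 0 0 0 0 0 0.3;0 0 0 0 0 0 0.3;0 0 0 0 0 0 0.3;0 0 0 0 0 0 0.3;0 0 0 0 0 0 0.3;0 0 0 0 0 0 0.3;0 0 0 0 0 0 0.3",
  "grip_force": 35
}}

```text
time_s: 3.72
eef_pos: [563.0, 230.8, 13.8]
tool_rot: [3.141, -0.001, 1.279]
force: [0.4, 0.1, 5.4]
grip_width: 0.579
grasp_force: 38.3
```

Held at the expected 49 mm. Lifting, then carrying across.

To row units: 0.11 m is 0.1467, 0.1 m is 0.1333.

>>> {"fn": "send_rows", "kwargs": {
  "increments": "0 0 0.0133 0 0 0 0.3;0 0 0.04 0 0 0 0.3;0 0 0.0733 0 0 0 0.3;0 0 0.1067 0 0 0 0.3;0 0 0.1333 0 0 0 0.3;0 0 0.1467 0 0 0 0.3;0 0 0.1467 0 0 0 0.3;0 0 0.1467 0 0 0 0.3;0 0 0.1467 0 0 0 0.3"
}}

```text
time_s: 4.47
eef_pos: [561.4, 230.4, 121.6]
tool_rot: [-3.139, 0.002, 1.279]
force: [-0.2, 0.1, -6.4]
grip_width: 0.578
grasp_force: 38.7
```

To row units: -0.437 m is -0.5827, -0.002 m is -0.0027, 28.7 degrees is 0.1594.

>>> {"fn": "send_rows", "kwargs": {
  "increments": "0 -0.0133 0 0 0 0.0056 0.3;-0.0013 -0.0467 0 0 0 0.0167 0.3;-0.0027 -0.0867 0 0 0 0.0278 0.3;-0.004 -0.1333 0 0 0 0.0389 0.3;-0.0053 -0.18 0 0 0 0.05 0.3;-0.0067 -0.2267 0 0 0 0.0611 0.3;-0.008 -0.2733 0 0 0 0.0778 0.3;-0.0093 -0.32 0 0 0 0.0889 0.3;-0.0107 -0.3667 0 0 0 0.1 0.3;-0.0133 -0.4133 0 0 0 0.1111 0.3;-0.0147 -0.46 0 0 0 0.1278 0.3;-0.016 -0.5 0 0 0 0.1389 0.3;-0.0173 -0.5333 0 0 0 0.15 0.3;-0.0176 -0.56 0 0 0 0.1556 0.3;-0.0176 -0.576 0 0 0 0.1594 0.3;-0.0176 -0.5827 0 0 0 0.1594 0.3;-0.0176 -0.5827 0 0 0 0.1594 0.3;-0.0176 -0.5827 0 0 0 0.1594 0.3;-0.0176 -0.5827 0 0 0 0.1594 0.3"
}}

```text
time_s: 6.05
eef_pos: [549.4, -204.5, 122.6]
tool_rot: [-3.141, -0.001, 1.782]
force: [-0.5, 0.3, -5.7]
grip_width: 0.579
grasp_force: 38.6
```

```bash
python3 - <<'E'
from fit import *
im=[cv2.resize(bot.capture(n)[y:y+h,x:x+w],(400,300),interpolation=3) for n,x,y,w,h in(("top",300,190,200,150),("side",290,150,120,120))]
im[1]=cv2.resize(im[1],(400,400))[:300]
cv2.imwrite("pics/t.png",bot.capture("side")[140:290,280:430]); cv2.imwrite("pics/g3.png",np.hstack([im[0],cv2.resize(cv2.imread("pics/t.png"),(400,300),interpolation=3)])); s=bot.state(); print(s["time_s"],s["eef_pos"],s["tool_rot"],s["force"],s["grasp_force"])
E
```

```text
6.2 [ 549.69351794 -204.93266604  123.15935446] [-3.14158609e+00 -5.07199886e-04  1.78179642e+00] [-0.70014013  0.38904007 -5.82912274] 38.55870544910431
```

View pics/g3.png

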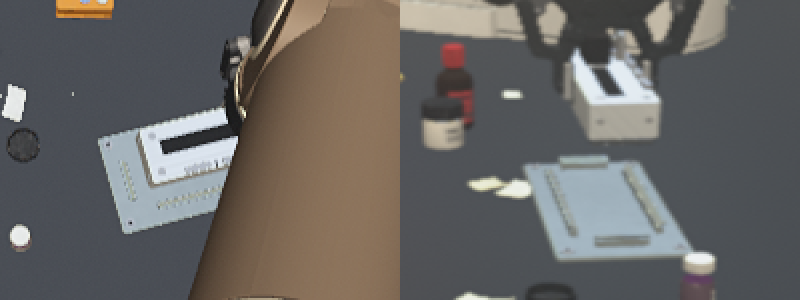

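The changer hangs level over the dock, parallel to it. Its +x end corners are at about (370,255) and (376,283) in the top image. I'll check that against the prediction.

```bash
python3 - <<'E'
from fit import *
s=bot.state(); x,y,z=s["eef_pos"]; a=s["tool_rot"][2]
R=np.array([[np.cos(a),-np.sin(a),0],[np.sin(a),np.cos(a),0],[0,0,1]])
M=box(180,50,44,[(1,-1),(1,1)])@R.T+[x,y,z-14]
print("pred",proj("top",M).round(1)); print("obs",tile([(140,130),(152,187)],(300,190),2).round(1))
print("pred side",proj("side",np.vstack([M,M-[0,0,44]])).round(1)); print("obs",tile([(178,100),(261,95),(190,138),(258,136)],(280,140),[400/150,2]).round(1))
E
```

```text
pred [[370.1 254.4]
 [378.  281.8]]
obs [[369.8 254.8]
 [375.8 283.2]]
pred side [[350.7 189.8]
 [377.7 188.8]
 [350.3 212.3]
 [376.8 211.2]]Traceback (most recent call last):
  File "<stdin>", line 6, in <module>
  File "fit.py", line 3, in tile
    def tile(pts,o,s): return np.array(pts,float)/s+np.array(o)-0.5+0.5/s
                                                                    ~~~^~
TypeError: unsupported operand type(s) for /: 'float' and 'list'
```

Prediction and observation agree to about 2 px. Descending to just above the fences, then slowly.

To row units: -0.093 m is -0.124, -0.001 m is -0.0013.

>>> {"fn": "send_rows", "kwargs": {
  "increments": "0 -0.0013 -0.0133 0 0 0 0.3;0 -0.0013 -0.04 0 0 0 0.3;0 -0.0013 -0.0667 0 0 0 0.3;0 -0.0013 -0.0867 0 0 0 0.3;0 -0.0013 -0.1 0 0 0 0.3;0 -0.0013 -0.1093 0 0 0 0.3;0 -0.0013 -0.1133 0 0 0 0.3;0 -0.0013 -0.116 0 0 0 0.3;0 -0.0013 -0.1187 0 0 0 0.3;0 -0.0013 -0.1213 0 0 0 0.3;0 -0.0013 -0.124 0 0 0 0.3;0 -0.0013 -0.124 0 0 0 0.3;0 -0.0013 -0.124 0 0 0 0.3"
}}

```text
time_s: 7.28
eef_pos: [549.5, -207.3, 30.5]
tool_rot: [3.141, 0.0, 1.78]
force: [0.0, 0.3, -5.8]
grip_width: 0.577
grasp_force: 38.4
```

To row units: -0.0085 m is -0.0113, -0.0075 m is -0.01.

>>> {"fn": "send_rows", "kwargs": {
  "increments": "0 0.0007 -0.0027 0 0 0 0.3;0 0.0007 -0.0053 0 0 0 0.3;0 0.0007 -0.008 0 0 0 0.3;0 0.0007 -0.01 0 0 0 0.3;0 0.0007 -0.0113 0 0 0 0.3;0 0.0007 -0.0113 0 0 0 0.3;0 0.0007 -0.0113 0 0 0 0.3"
}}

```text
time_s: 7.87
eef_pos: [549.4, -206.8, 21.8]
tool_rot: [3.142, 0.0, 1.78]
force: [0.2, 1.3, -4.8]
grip_width: 0.582
grasp_force: 38.7
```

>>> {"fn": "send_rows", "kwargs": {
  "increments": "0 0 -0.0007 0 0 0 0.3;0 0 -0.0007 0 0 0 0.3;0 0 -0.0007 0 0 0 0.6;0 0 -0.0007 0 0 0 0.65;0 0 -0.0007 0 0 0 0.75;0 0 -0.0007 0 0 0 0.9;0 0 -0.0007 0 0 0 0.9;0 0 -0.0007 0 0 0 0.9;0 0 -0.0007 0 0 0 0.9;0 0 -0.0007 0 0 0 0.9;0 0 -0.0007 0 0 0 0.9"
}}

```text
time_s: 8.78
eef_pos: [549.4, -206.8, 21.3]
tool_rot: [3.142, 0.0, 1.78]
force: [0.2, 0.1, -0.7]
grip_width: 0.899
grasp_force: 0.0
```

To row units: 0.14 m is 0.1867, 0.1 m is 0.1333.

>>> {"fn": "send_rows", "kwargs": {
  "increments": "0 0 0.0133 0 0 0 1;0 0 0.04 0 0 0 1;0 0 0.08 0 0 0 1;0 0 0.1333 0 0 0 1;0 0 0.1867 0 0 0 1;0 0 0.1867 0 0 0 1;0 0 0.1867 0 0 0 1;0 0 0.1867 0 0 0 1"
}}

```text
time_s: 9.45
eef_pos: [549.3, -206.5, 161.8]
tool_rot: [3.141, -0.0, 1.78]
force: [0.0, -0.2, -0.9]
grip_width: 1.0
grasp_force: 0.0
```

```bash
python3 - <<'E'
from fit import *
t=bot.capture("top");cv2.imwrite("pics/top4.png",t); t2=bot.capture("side");cv2.imwrite("pics/side4.png",t2)
f=lambda im,x,y,w,h:cv2.resize(im[y:y+h,x:x+w],(400,400*h//w),interpolation=3)
cv2.imwrite("pics/g4.png",np.hstack([f(t,340,220,140,105),f(t2,310,180,100,75)])); s=bot.state(); print(s["time_s"],s["eef_pos"],s["tool_rot"],s["force"],s["grasp_force"])
E
```

```text
9.55 [ 548.61642416 -206.35070401  160.33346167] [-3.13980500e+00 -1.00182039e-03  1.78021612e+00] [ 0.67689636  0.7164342  -0.46888952] 0.0
```

View pics/g4.png

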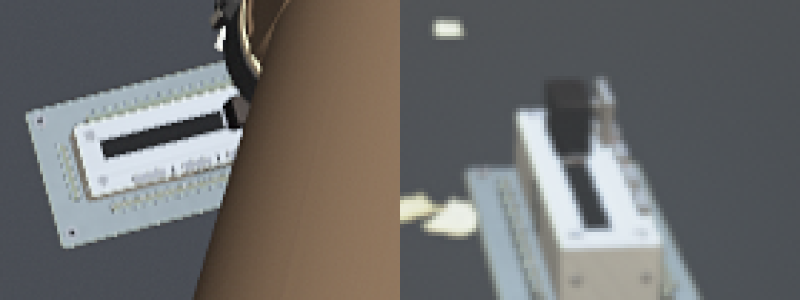

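It sits inside the fences. The side view shows it level in the bed with the grip still at the far (-x) end. Next I locate the grip along x from the first top picture.

```bash
python3 - <<'E'
from fit import *
def loc(uv,z,n,p):
    w=onz(n,uv,z); d=w[:2]-p[:2]; c,s=np.cos(p[2]),np.sin(p[2]); return np.round([c*d[0]+s*d[1],-s*d[0]+c*d[1]],1)
a=cv2.imread("pics/top0.png")
crop=cv2.resize(a[255:290,175:245],None,fx=10,fy=10,interpolation=cv2.INTER_CUBIC)
p0=(563.57,230.82,1.2807)
c,s=np.cos(p0[2]),np.sin(p0[2]);R=np.array([[c,-s,0],[s,c,0],[0,0,1]])
for cx,col in((-32,(0,255,0)),(-37,(0,0,255)),(-27,(255,0,0))):
    P=np.array([[cx+i,j,76] for i,j in((20,-14),(-20,-14),(-20,10),(20,10))])@R.T+[p0[0],p0[1],0]
    q=((proj("top",P)-[175,255]+.5)*10).astype(int); cv2.polylines(crop,[q.reshape(-1,1,2)],True,col,1)
cv2.imwrite("pics/c5.png",crop)
E
```

```text
(no output)
```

View pics/c5.png

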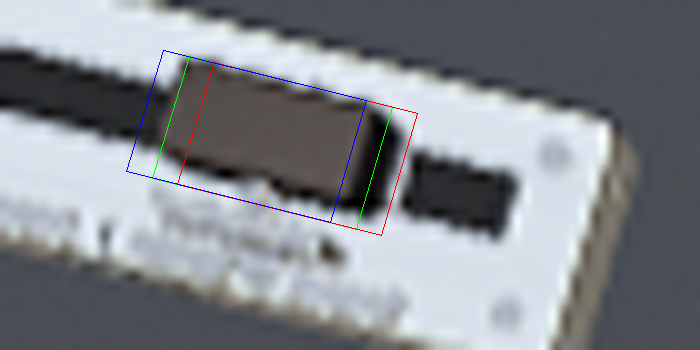

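The grip's top face is centred at changer x ≈ -32 (green outline). The pinch target is changer (-32, -1.5), which allows for the tab travel. That is TCP ≈ (557.5, -237.8, 61).

To row units: -0.1 m is -0.1333, -0.09 m is -0.12.

>>> {"fn": "send_rows", "kwargs": {
  "increments": "0.0111 -0.0416 0 0 0 0 1;0.0111 -0.0416 -0.0267 0 0 0 1;0.0111 -0.0416 -0.0667 0 0 0 1;0.0111 -0.0416 -0.1 0 0 0 1;0.0111 -0.0416 -0.12 0 0 0 1;0.0111 -0.0416 -0.1333 0 0 0 1;0.0111 -0.0416 -0.1333 0 0 0 1;0.0111 -0.0416 -0.1333 0 0 0 0.55;0.0111 -0.0416 -0.1333 0 0 0 0.55;0.0111 -0.0416 -0.1333 0 0 0 0.55;0.0111 -0.0416 -0.1333 0 0 0 0.55;0.0111 -0.0416 -0.1333 0 0 0 0.55",
  "grip_force": 25
}}

```text
time_s: 10.55
eef_pos: [558.2, -238.1, 62.2]
tool_rot: [3.14, 0.001, 1.78]
force: [0.1, 0.5, 0.2]
grip_width: 0.55
grasp_force: 0.0
```

```bash
python3 - <<'E'
from fit import *
t=bot.capture("top"); t2=bot.capture("side")
f=lambda im,x,y,w,h:cv2.resize(im[y:y+h,x:x+w],(400,400*h//w),interpolation=3)
cv2.imwrite("pics/g5.png",np.hstack([f(t,340,220,140,105),f(t2,310,170,100,75)])); s=bot.state(); print(s["time_s"],s["eef_pos"],s["tool_rot"],s["force"],s["grip_width"])
E
```

```text
10.65 [ 558.01254679 -238.01046637   61.87662804] [3.14068584e+00 3.29671031e-04 1.78013361e+00] [-0.23759872 -0.98727854 -0.72806246] 0.5472134373174913
```

View pics/g5.png

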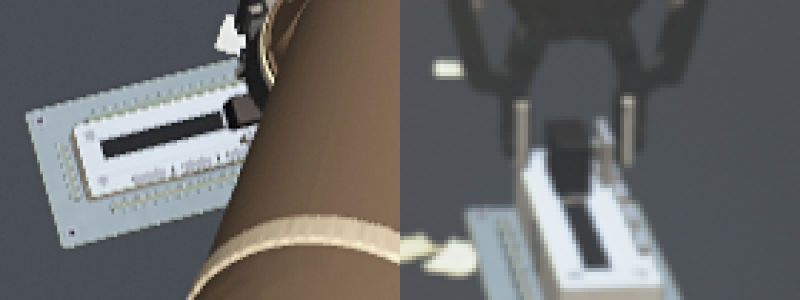

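The pads straddle the grip, with the left pad at (520,150) and the right at (628,130) just outside the tab. Pinching.

>>> {"fn": "send_rows", "kwargs": {
  "increments": "0 0 0 0 0 0 0.4;0 0 0 0 0 0 0.38;0 0 0 0 0 0 0.35;0 0 0 0 0 0 0.3;0 0 0 0 0 0 0.25;0 0 0 0 0 0 0.2;0 0 0 0 0 0 0.2;0 0 0 0 0 0 0.2;0 0 0 0 0 0 0.2;0 0 0 0 0 0 0.2"
}}

```text
time_s: 11.48
eef_pos: [558.4, -238.0, 61.6]
tool_rot: [3.14, 0.001, 1.78]
force: [1.8, -0.6, 3.8]
grip_width: 0.281
grasp_force: 26.4
```

The opening is 24 mm, so the tab is pressed. Sliding 32 mm along the changer's +x.

To row units: 0.0313 m is 0.0417, 0.029 m is 0.0387.

>>> {"fn": "send_rows", "kwargs": {
  "increments": "-0.0005 0.0027 0 0 0 0 0.2;-0.0017 0.008 0 0 0 0 0.2;-0.0028 0.0133 0 0 0 0 0.2;-0.004 0.0187 0 0 0 0 0.2;-0.0051 0.024 0 0 0 0 0.2;-0.0063 0.0293 0 0 0 0 0.2;-0.0073 0.0347 0 0 0 0 0.2;-0.0083 0.0387 0 0 0 0 0.2;-0.0089 0.0417 0 0 0 0 0.2;-0.0089 0.0417 0 0 0 0 0.2;-0.0089 0.0417 0 0 0 0 0.2;-0.0089 0.0417 0 0 0 0 0.2"
}}

```text
time_s: 12.48
eef_pos: [551.4, -205.4, 61.6]
tool_rot: [3.141, -0.001, 1.781]
force: [2.4, 0.7, 6.3]
grip_width: 0.285
grasp_force: 26.9
```

>>> {"fn": "send_rows", "kwargs": {
  "increments": "0 0 0 0 0 0 0.32;0 0 0 0 0 0 0.33;0 0 0 0 0 0 0.335;0 0 0 0 0 0 0.335;0 0 0 0 0 0 0.335;0 0 0 0 0 0 0.335"
}}

```text
time_s: 12.98
eef_pos: [549.9, -205.8, 61.0]
tool_rot: [-3.14, -0.002, 1.78]
force: [0.5, 1.2, 5.7]
grip_width: 0.334
grasp_force: 5.0
```

At about 29 mm opening the pads still feel 5 N, so the tab is following out into the notch. Letting go and lifting.

To row units: -0.15 m is -0.2, 0.13 m is 0.1733.

>>> {"fn": "send_rows", "kwargs": {
  "increments": "0 0 0 0 0 0 0.45;0 0 0 0 0 0 0.7;0 0 0 0 0 0 1;0 0 0 0 0 0 1;0 0 0 0 0 0 1;0 0 0 0 0 0 1;0 0 0.0267 0 0 0 1;0 0 0.0667 0 0 0 1;0 0 0.12 0 0 0 1;0 0 0.1733 0 0 0 1;0 0 0.2 0 0 0 1;0 -0.0533 0.2 0 0 0 1;0 -0.1067 0.2 0 0 0 1;0 -0.16 0.2 0 0 0 1;0 -0.2 0.2 0 0 0 1;0 -0.2 0.2 0 0 0 1;0 -0.2 0.2 0 0 0 1"
}}

```text
time_s: 14.4
eef_pos: [549.7, -359.2, 210.9]
tool_rot: [-3.14, 0.001, 1.776]
force: [0.5, -0.3, -0.3]
grip_width: 0.997
grasp_force: 0.0
```

```bash
python3 - <<'E'
from fit import *
t=bot.capture("top"); t2=bot.capture("side"); cv2.imwrite("pics/top6.png",t); cv2.imwrite("pics/side6.png",t2)
f=lambda im,x,y,w,h:cv2.resize(im[y:y+h,x:x+w],(400,400*h//w),interpolation=3)
cv2.imwrite("pics/g6.png",np.hstack([f(t,340,220,140,105),f(t2,310,180,100,75)])); s=bot.state(); print(s["time_s"],s["eef_pos"],s["force"],s["grip_width"])
# expected grip-top outline at slide 0.032 in the seated pose
print(proj("top",[[549.4,-206.8,84]]),proj("side",[[549.4,-206.8,84]]))
E
```

```text
14.5 [ 551.1251003  -355.81668806  210.87243993] [-0.64104585  0.28929174  0.09021126] 1.0049435050204278
[[417.1223773  262.09413755]] [[356.02055001 206.76572912]]
```

View pics/g6.png

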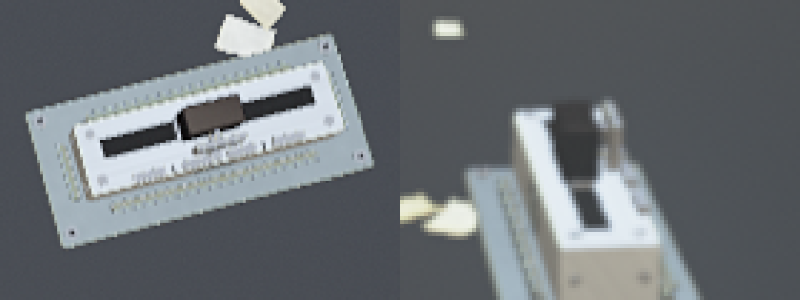

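The grip is in the middle of the slot at top crop (212,115). The changer is centred inside the fences, and the tab stands out from the grip at side crop (612,125). The gripper is clear, so I'm handing in.

```bash
python3 -c "
from plant import bot
print(bot.sign_off())"
```

```text
the job is handed in; nothing more can be done
None
```

The changer is seated in the dock with its grip slid to the middle detent. The latch tab looks sprung out and everything is let go; the job was handed in at about 14.5 s, and no verdict came back.

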